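# Count one button into the tray's trough and shut its lid

## Task

The order needs one red button. On the green counting tray, sweep the red button along the deck into the trough without picking it up, leave the yellow extra where it lies on the deck, then swing the trough's white lid fully shut over the red button.

Things in the scene. Friction and masses are not known exactly. Their poses are not given: they have to be found in the camera images.
- tray: Green counting tray, fixed, 200 mm (x) by 240 mm (y); origin at the centre of its underside, z up. Flat deck y -116 to +52 mm, top at z 24 mm. At y +52 the deck ends in a sheer step without lip, down into the trough: y +52 to +114, x -96 to +96, floor at z 5 mm. Outer walls 4 mm thick (6 mm at +y), tops at z 30 mm.
- lid (a joint): White lid of the trough: 0 = shut, 1.7 to 1.95 rad at start (open, leaning outwards), stop 2.0. Plate 200 (tray x) by 68 by 4 mm, 5 mm lip under its free edge. Hinge along tray x at tray y +117, z 32 mm, mid-thickness. Shut: reaches to y +49, top at z 34; upright: edge at z 100. Light friction holds it at any angle (under 2 N moves it): push it over from its outer (+y) side, then down.
- red_button: Red coat button, a flat disc 38 mm across, 12 mm thick, about 20 g, lying flat on the tray's deck, about 45 mm to one side (tray x) of the tray's middle and 70 to 110 mm short of the step; origin at the centre of its underside, z up.
- yellow_button: Yellow button of the same form and size on the same deck, about 45 mm to the other side (which is which changes); the extra that stays. Origin at the centre of its underside, z up.
Mind the look-alikes: they are no part of the job. There is more than one size of the yellow_button; the job needs the larger.

How it is judged:
By the outcome, as a careful person would: the job done as asked, in the order asked, and still so for the second after the job is handed in, with the robot touching nothing.
It also fails if it takes over 40 s, if anything falls off the work surface, if the arm or the gripper's body presses on something with over 40 N, if the wrist force passes 120 N, or if a joint passes its speed limit or range.

## Robot

A 6-joint arm with a two-finger parallel gripper is mounted at the origin on the work surface. World frame = base frame: x ahead of the robot, y to its left, z up, the work surface at z = 0. Lengths are in m, angles in rad, forces in N, time in s.
With the tool pointing down it reaches from about 0.425 to 0.95 m from the base axis. Payload 3.5 kg.
Tool frame: the origin (TCP) lies midway between the tips of the shut fingers; the grasp point (between the pads) lies 19 mm behind it; y points along the fingers, x is the direction in which the jaws open and shut, and the axes are right-handed (so a half turn about y gives the same grasp; the last joint's range is limited). The gripper opens to 85 mm and grips with 20 to 120 N. Pads are 22 mm wide; open, the fingers measure 114 mm over their backs; the gripper's body (76 mm by 85 mm) begins 54 mm behind the grasp point. The pads swing forward as they close: fully open they stand 13 mm farther back than shut.
Start: joints at [-1.371, 0.286, 1.577, -0, 1.279, -0.15], TCP at [0.231, -0.634, 0.231] pointing down, gripper open.
Joint ranges: [-2.77, 2.77], [-0.9, 2.22], [0.21, 2.48], [-1.53, 4.67], [0.24, 2.81], [-2.84, 2.84]. Speed limits (rad/s): [2.79, 2.79, 3.14, 3.14, 3.14, 3.14].

## Interface

Orientations are given as a unit quaternion [x, y, z, w].
In Python, from plant import ctrl, viewer gives the robot as it stands.
- The arm moves only by the tool step_arm, never from a script. Its argument "rows" is a list of rows, each a list of 3 entries, a list of its own where there are three numbers: the turn, a rotation vector about the tool's x, y, z in degrees, then the shift along the tool's x, y, z in mm, then the closure, from 0 (fully open) to 1 (shut). A call has 1 to 10 rows; each row is the pose to reach, as a shift and turn from the pose commanded when the call began, along the tool's axes at that moment; what a row does not reach only later rows make up. A row lasts 1/12 s, in which the tool goes at most 41.7 mm and 7.16 degrees, less where a joint would pass 70% of its speed; a pose out of reach is approached as far as the arm can. A call with a gripper value outside its range is refused whole. The fingers move at their own pace and stop on an object; "newtons" is the grip in N (left out, the last holds). Time passes only in rows, so rows that repeat a pose let the fingers close. It gives the time, the measured TCP pose, the force and the opening at its end, in the units of the state.
- ctrl.get_state(): the state, without advancing time (a new reading comes with each control period).
- viewer.read_camera(name): name is "scene" or "top" or "wrist"; returns (picture, depth): 384x512x3 uint8, red, green, blue; 384x512 float32, m along the optical axis (not along the pixel's ray), 0 where there is no reading.
- viewer.calibration(name): a dict with "K" (3x3 intrinsics, pixels), "R" (3x3) and "t" (3): a world point X has camera coordinates R X + t. Camera axes: x right, y down, z forward; pixel columns grow to the right and rows downward; lengths in m; the calibration is good to about 2 mm. A picture is of the moment at which its call begins: read the wrist's pose just before it. calibration takes no time and is no camera call; for the wrist camera it gives the pose at the moment of the call.
- ctrl.sign_off(): hands the job in, once; it reports no verdict.
The state is a dict: "time": time; "qpos": joint angles; "dq": joint speeds; "joint_efforts": joint torques, N m; "eef_pos": TCP position; "tcp_rot": TCP orientation; "contact_force": force on the tool from outside, world axes, zero at the start; "wrist_torque": the same for the moment, N m; "opening": opening from 0.0 (shut) to 1.0 (fully open).
Only numpy, scipy, OpenCV 4.12 (cv2) and the standard library are available. Lean on these libraries where they do the work, as an engineer would, in place of code of your own. Each camera call takes 0.05 s, during which the arm holds its last target.

## Working session

There is one attempt and no reset: what is moved stays moved. The work goes in short steps, Python scripts to look and compute and a tool call to move; the robot and the scene stay as the last step left them, time stands still between calls to the robot, and variables do not carry over. Pictures are saved under pics/ and viewed, and the job is handed in when it is done.

Besides the shell and the picture viewer there is one more tool, called after "Request:" by a JSON object that holds its "fn" and its "kwargs", one argument or row to a line. step_arm: Moves the arm, as the interface text tells. Its arguments: {"type":"object","properties":{"rows":{"type":"array"},"newtons":{"type":"number"}},"required":["rows"]}

```bash
mkdir -p pics; ls
python3 - <<'E'
from plant import ctrl, viewer
import cv2,numpy as np
for n in ["top","scene"]:
    p,d=viewer.read_camera(n); cv2.imwrite(f"pics/{n}0.png",p[:,:,::-1]); np.savez(f"{n}0.npz",p=p,d=d,**viewer.calibration(n))
print(ctrl.get_state())
E
```

```text
pics
{'time': 0.1, 'qpos': array([-1.37099916e+00,  2.87096282e-01,  1.57803928e+00,  1.90765224e-05,
        1.27861813e+00, -1.50011129e-01]), 'dq': array([-0.00011174, -0.00092291, -0.00160274,  0.00051707,  0.00179116,
        0.00129091]), 'joint_efforts': array([ 9.30795832e-04, -4.07298160e+01, -2.93698454e+01, -1.28195820e-04,
        3.41523373e-03,  9.05354426e-06]), 'eef_pos': array([ 0.23123894, -0.63351631,  0.230068  ]), 'tcp_rot': array([-0.57884571,  0.40591519, -0.40481701,  0.57990835]), 'contact_force': array([ 0.55351133, -0.06696369,  0.63204836]), 'wrist_torque': array([-0.00639674, -0.05252049, -0.02714748]), 'opening': 0.9973895158918428}
```

View pics/top0.png

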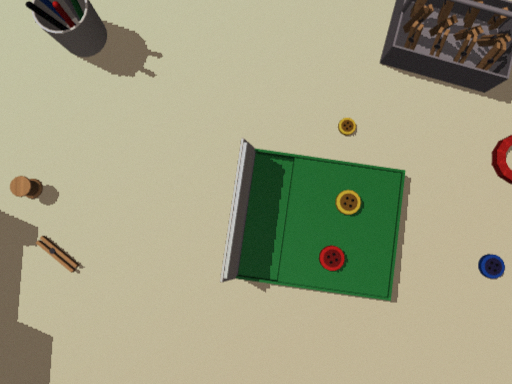

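View pics/scene0.png

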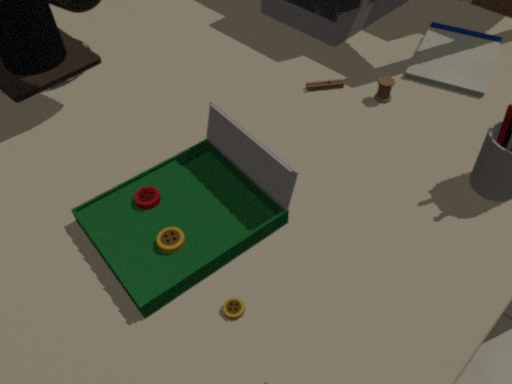

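The top view shows the tray with its lid on the left (u≈238), red at (332,258) and yellow at (348,202). A small yellow look-alike lies off the tray at (347,127).

```bash
cat > h.py <<'E'
import numpy as np,cv2
from scipy.spatial.transform import Rotation as Rn
def ray(uv,K,R,t,z):
    uv=np.atleast_2d(np.asarray(uv,float)); d=(np.c_[uv,np.ones(len(uv))]@np.linalg.inv(K).T)@R
    c=-R.T@t; return c+d*((z-c[2])/d[:,2])[:,None]
def cen(m):
    n,l,s,c=cv2.connectedComponentsWithStats(m.astype(np.uint8)); return [(s[i,4],c[i]) for i in range(1,n) if s[i,4]>60]
def masks(p):
    h=cv2.cvtColor(p,cv2.COLOR_RGB2HSV); H,S,V=[h[...,i].astype(int) for i in range(3)]
    return dict(red=((H<8)|(H>172))&(S>150)&(V>80), yel=(H>18)&(H<32)&(S>150)&(V>100), grn=(H>50)&(H<80)&(S>120)&(V>20))
E
python3 - <<'E'
from h import *
for n in ["top","scene"]:
    f=np.load(n+"0.npz");K,R,t=f["K"],f["R"],f["t"];m=masks(f["p"])
    print(n,"cam",-R.T@t)
    for c in ["red","yel"]:
        for a,uv in cen(m[c]): print(c,a,uv,ray(uv,K,R,t,.036)[0])
    g=m["grn"].astype(np.uint8); g=cv2.morphologyEx(g,cv2.MORPH_CLOSE,np.ones((9,9)))
    cs,_=cv2.findContours(g,0,2); c=max(cs,key=cv2.contourArea); 
    ap=cv2.approxPolyDP(cv2.convexHull(c),5,True)[:,0]; 
    for q,w in zip(ap,ray(ap,K,R,t,.03)): print(q,w)
E
```

```text
top cam [0.5330598  0.04649316 0.72003451]
red 407 [503.9041769  157.09336609] [ 0.65531547 -0.34056945  0.036     ]
red 453 [331.55629139 257.83443709] [ 0.49374851 -0.0752857   0.036     ]
yel 131 [346.41221374 126.42748092] [ 0.69514651 -0.09545284  0.036     ]
yel 272 [347.40808824 202.05882353] [ 0.57825074 -0.09826027  0.036     ]
[255 149] [0.65623444 0.04453369 0.03      ]
[404 171] [ 0.62945752 -0.18695127  0.03      ]
[390 299] [ 0.43458219 -0.16545883  0.03      ]
[236 277] [0.46097141 0.06706003 0.03      ]
scene cam [ 0.92925174 -0.27316026  0.54211942]
red 210 [146.96190476 195.83333333] [ 0.49709767 -0.07756723  0.036     ]
yel 233 [170.22746781 238.29613734] [ 0.58138624 -0.10122791  0.036     ]
yel 146 [233.28767123 308.06164384] [ 0.7167131 -0.1126153  0.036    ]
[206 141] [0.46467608 0.06310713 0.03      ]
[286 210] [0.65697533 0.0461402  0.03      ]
[286 221] [0.67033035 0.03151945 0.03      ]
[144 316] [ 0.6450351  -0.19202943  0.03      ]
[ 73 209] [ 0.43566991 -0.16399398  0.03      ]
```

```bash
cat >> h.py <<'E'
yaw=-0.112
TX=np.array([np.cos(yaw),np.sin(yaw)]);TY=np.array([-np.sin(yaw),np.cos(yaw)])
C=np.array([.5454,-.0568])
def t2w(x,y,z): return np.r_[C+TX*x/1e3+TY*y/1e3,z/1e3]
def w2t(w): w=np.asarray(w)[:2]-C; return np.array([w@TX,w@TY])*1e3
# goal orient: tool y down, tool z = s*tray y
def goal(s): 
    z=np.r_[TY*s,0];y=np.array([0,0,-1.]);x=np.cross(y,z);return Rn.from_matrix(np.c_[x,y,z])
def move(st,x,y,z,Rg=None):
    R0=Rn.from_quat(st["tcp_rot"]); d=R0.inv().apply(t2w(x,y,z)-st["eef_pos"])*1e3
    r=(R0.inv()*Rg).as_rotvec(degrees=True) if Rg is not None else None
    return r,d
E
python3 - <<'E'
from h import *
from plant import ctrl
st=ctrl.get_state();print(Rn.from_quat(st["tcp_rot"]).as_matrix().round(3))
for a in [(.4954,-.0764),(.5798,-.0997)]: print(w2t(a))
f=np.load("top0.npz")
print("step",[w2t(q) for q in ray([[295,155],[282,280]],f["K"],f["R"],f["t"],.024)])
for s in(1,-1): print(s,move(st,-47,-70,120,goal(s)))
E
```

```text
[[ 0.343 -0.     0.939]
 [-0.939  0.002  0.343]
 [-0.002 -1.     0.   ]]
[-47.49611423 -25.06549686]
[ 38.97922971 -38.78646222]
step [array([99.5347542 , 50.20251617]), array([-93.18115189,  44.12748615])]
1 (array([ -0.08529317, -63.54062403,  -0.09864122]), array([-392.16159026,  111.04819898,  419.47959376]))
-1 (array([ 1.11966687e-01,  1.16459298e+02, -9.68154506e-02]), array([-392.16159026,  111.04819898,  419.47959376]))
```

Run:
```python
import numpy as np,cv2
p=np.load("top0.npz")["p"][130:310,210:420]; cv2.imwrite("pics/crop0.png",cv2.resize(p[:,:,::-1],None,fx=3.8,fy=3.3))
```

```text
(no output)
```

View pics/crop0.png

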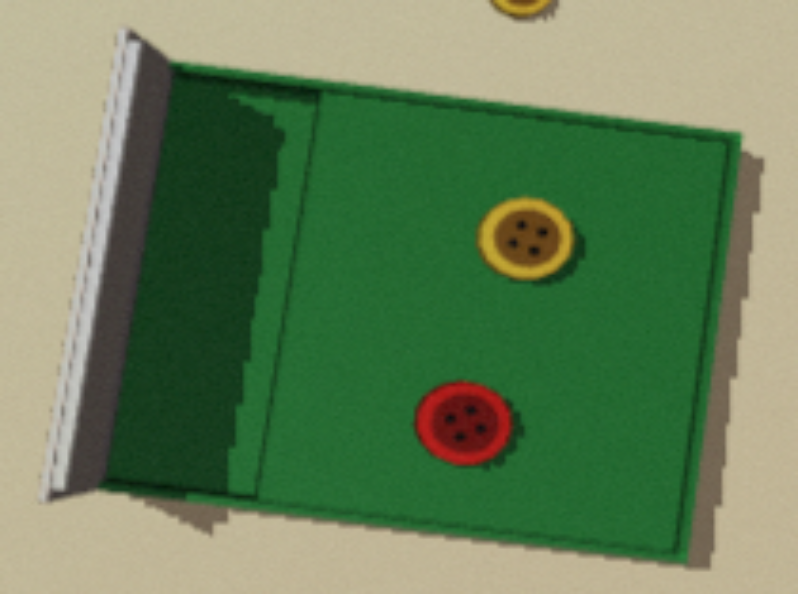

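Request:
{"fn": "step_arm", "kwargs": {
  "rows": [
    [[0,-63.5,0],[-392,70,419],0.72],
    [[0,-63.5,0],[-392,70,419],0.72],
    [[0,-63.5,0],[-392,70,419],0.72],
    [[0,-63.5,0],[-392,70,419],0.72],
    [[0,-63.5,0],[-392,70,419],0.72],
    [[0,-63.5,0],[-392,70,419],0.72],
    [[0,-63.5,0],[-392,70,419],0.72],
    [[0,-63.5,0],[-392,70,419],0.72],
    [[0,-63.5,0],[-392,70,419],0.72],
    [[0,-63.5,0],[-392,70,419],0.72]
  ],
  "newtons": 30
}}

```text
time: 0.93
eef_pos: [0.4185, -0.263, 0.1803]
tcp_rot: [-0.706, 0.039, -0.039, 0.706]
contact_force: [0.6, -0.4, -1.0]
opening: 0.28
```

```bash
cat > w.py <<'E'
from h import *
from plant import ctrl
import sys
st=ctrl.get_state();a=list(map(float,sys.argv[1:4]))
print("t",st["time"],"tray",w2t(st["eef_pos"]),st["eef_pos"][2]*1e3,"open",st["opening"],"F",st["contact_force"].round(2))
print(*[q.round(2) for q in move(st,*a,goal(1))])
E
python3 w.py -47 -70 120
```

```text
t 0.9333 tray [-103.08016716 -219.10506935] 180.31586558377225 open 0.28031748408291546 F [ 0.61 -0.42 -1.  ]
[-0.02  0.15 -0.01] [ 56.49  60.35 148.94]
```

Request:
{"fn": "step_arm", "kwargs": {
  "rows": [
    [[0,0,0],[56,60,149],0.72],
    [[0,0,0],[56,60,149],0.72],
    [[0,0,0],[56,60,149],0.72],
    [[0,0,0],[56,60,149],0.72],
    [[0,0,0],[56,60,149],0.72],
    [[0,0,0],[56,100,149],0.72],
    [[0,0,0],[56,120,149],0.72],
    [[0,0,0],[56,120,149],0.72]
  ]
}}

```text
time: 1.6
eef_pos: [0.4868, -0.1214, 0.0559]
tcp_rot: [-0.705, 0.043, -0.036, 0.707]
contact_force: [-1.0, 0.2, 0.3]
opening: 0.277
```

```bash
python3 w.py -47 -70 27
cat > pic.py <<'E'
from plant import viewer
import cv2,sys,numpy as np
n=sys.argv[1]
for c in sys.argv[2:]:
    p,d=viewer.read_camera(c);cv2.imwrite(f"pics/{c}{n}.png",p[:,:,::-1]);np.savez(f"{c}{n}.npz",p=p,d=d,**viewer.calibration(c))
E
python3 pic.py 1 scene wrist
```

```text
t 1.6 tray [-51.04455374 -70.73059568] 55.91044772448388 open 0.2772191127831278 F [-1.04  0.19  0.3 ]
[-0.19  0.   -0.58] [ 4.34 28.87  0.63]
```

View pics/scene1.png

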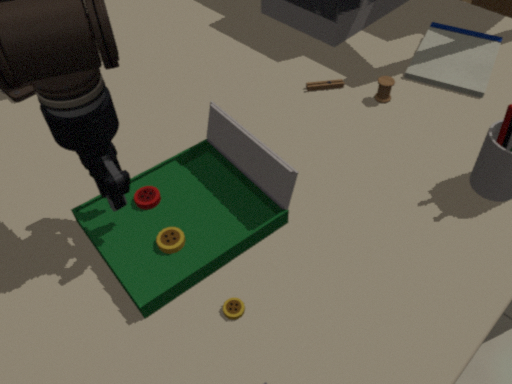

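View pics/wrist1.png

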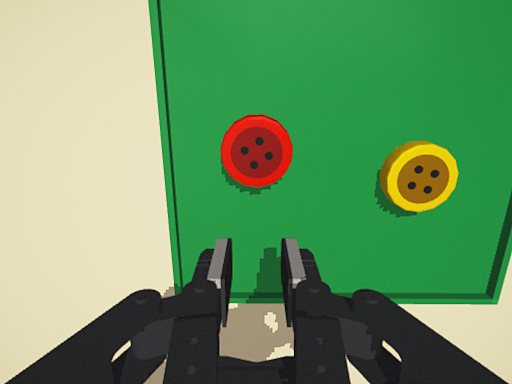

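The wrist view shows the red at (257,151), in line with the finger gap (centre u≈257). I'll check this against the earlier position.

Run:
```python
from h import *
f=np.load("wrist1.npz");K,R,t=f["K"],f["R"],f["t"];m=masks(f["p"])
for c in["red","yel"]:
    for a,uv in cen(m[c]):
        w=ray(uv,K,R,t,.036)[0];print(c,a,uv,w,w2t(w))
for uv in [(173,250),(178,295),(495,295)]: w=ray([uv],K,R,t,.024)[0];print(uv,w,w2t(w))
print(-R.T@t,R)
```

```text
red 3823 [256.19827361 150.25425059] [ 0.49573835 -0.07756415  0.036     ] [-47.0297744 -26.1845407]
yel 3969 [418.46560847 175.21919879] [ 0.58011685 -0.10069545  0.036     ] [ 39.40535033 -39.74026261]
(173, 250) [ 0.43740594 -0.1360607   0.024     ] [-98.45877698 -90.83416223]
(178, 295) [ 0.43434303 -0.1686286   0.024     ] [ -97.86250959 -123.54033623]
(495, 295) [ 0.63848741 -0.1917273   0.024     ] [ 107.58445658 -123.67791215]
[ 0.49960306 -0.04437701  0.2035565 ] [[ 9.93596538e-01 -1.12983793e-01 -7.63183808e-04]
 [-1.07082734e-01 -9.43813614e-01  3.12648604e-01]
 [-3.60445284e-02 -3.10564847e-01 -9.49868553e-01]]
```

Request:
{"fn": "step_arm", "kwargs": {
  "rows": [
    [[0,0,-0.5],[4,15,0],0.72],
    [[0,0,-0.5],[4,28,0],0.72],
    [[0,0,-0.5],[4,29,0],0.72],
    [[0,0,-0.5],[4,29,6],0.72],
    [[0,0,-0.5],[4,29,12],0.72],
    [[0,0,-0.5],[4,29,18],0.72],
    [[0,0,-0.5],[4,29,24],0.72],
    [[0,0,-0.5],[4,29,30],0.72]
  ]
}}

```text
time: 2.37
eef_pos: [0.4987, -0.0935, 0.0328]
tcp_rot: [0.706, -0.036, 0.043, -0.706]
contact_force: [0.7, -1.0, 1.5]
opening: 0.28
```

```bash
python3 w.py -47 50 27;python3 pic.py 2 scene wrist
```

```text
t 2.3667 tray [-42.34663734 -41.73941044] 32.82899240654093 open 0.2799509839064972 F [ 0.68 -0.97  1.54]
[ 0.04 -0.01  0.59] [-4.73  5.72 91.74]
```

View pics/wrist2.png

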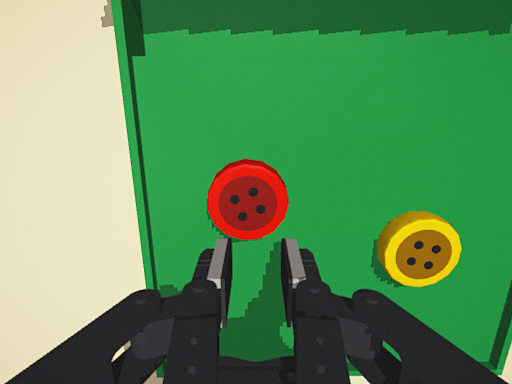

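```bash
python3 w.py -47 50 27
```

```text
t 2.4667 tray [-42.80866954 -41.2453663 ] 32.28393321905928 open 0.28393594907544717 F [-0.12 -0.29 -0.43]
[-0.    0.04  0.53] [-4.18  5.25 91.25]
```

Request:
{"fn": "step_arm", "kwargs": {
  "rows": [
    [[0,0,0.5],[-2,0,-8],0.72],
    [[0,0,0.5],[-4,5,-8],0.72],
    [[0,0,0.5],[-4,5,-8],0.72]
  ]
}}

```text
time: 2.72
eef_pos: [0.4922, -0.1018, 0.0259]
tcp_rot: [-0.706, 0.041, -0.04, 0.706]
contact_force: [-0.2, 0.3, -0.8]
opening: 0.28
```

```bash
python3 pic.py 3 wrist; python3 w.py -47 50 27
python3 - <<'E'
from h import *
f=np.load("wrist3.npz");K,R,t=f["K"],f["R"],f["t"];m=masks(f["p"])
for c in["red","yel"]:
    for a,uv in cen(m[c]):
        w=ray(uv,K,R,t,.036)[0];print(c,a,uv,w,w2t(w))
E
```

```text
t 2.7667 tray [-47.72837915 -50.55677785] 26.0104510341322 open 0.28081705141430485 F [ 0.51 -0.54  0.32]
[-0.03 -0.1  -0.1 ] [  0.55  -0.93 100.56]
red 5452 [258.29952311 183.32703595] [ 0.49810871 -0.06336747  0.036     ] [-46.2609644 -11.8118786]
yel 5315 [440.18871119 236.45606773] [ 0.57678786 -0.09757318  0.036     ] [ 35.74825815 -37.00961814]
```

View pics/wrist3.png

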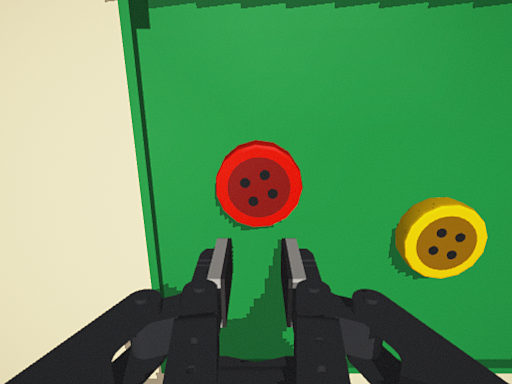

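Request:
{"fn": "step_arm", "kwargs": {
  "rows": [
    [[0,0,0],[1,0,8],0.72],
    [[0,0,0],[1,0,16],0.72],
    [[0,0,0],[1,0,24],0.72],
    [[0,0,0],[1,0,32],0.72],
    [[0,0,0],[1,0,40],0.72],
    [[0,0,0],[1,0,46],0.72],
    [[0,0,0],[1,0,52],0.72],
    [[0,0,0],[1,0,56],0.72],
    [[0,0,0],[1,0,60],0.72],
    [[0,0,0],[1,0,60],0.72]
  ]
}}

```text
time: 3.6
eef_pos: [0.5009, -0.0414, 0.0268]
tcp_rot: [-0.706, 0.04, -0.04, 0.706]
contact_force: [-0.5, -0.4, -0.2]
opening: 0.281
```

```bash
python3 pic.py 4 wrist scene; python3 w.py -47 48 27
```

```text
t 3.7 tray [-45.83665522   9.77314819] 26.83387762762427 open 0.27990644371724904 F [ 0.21 -0.27 -0.7 ]
[ 0.   -0.03 -0.  ] [-1.18 -0.17 38.23]
```

View pics/wrist4.png

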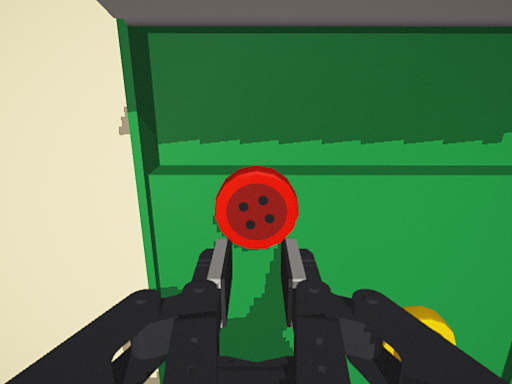

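View pics/scene4.png

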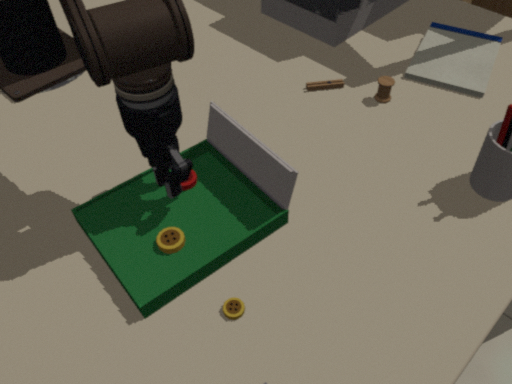

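The red sits well in the finger gap at (257,207), just short of the step at v≈170. I'll keep pushing slowly over it.

Request:
{"fn": "step_arm", "kwargs": {
  "rows": [
    [[0,0,0],[0,0,6],0.72],
    [[0,0,0],[0,0,12],0.72],
    [[0,0,0],[0,0,18],0.72],
    [[0,0,0],[0,0,24],0.72],
    [[0,0,0],[0,0,29],0.72],
    [[0,0,0],[0,0,34],0.72],
    [[0,0,0],[0,0,38],0.72],
    [[0,0,0],[0,0,40],0.72],
    [[0,0,0],[0,0,40],0.72]
  ]
}}

```text
time: 4.45
eef_pos: [0.5054, -0.0018, 0.0268]
tcp_rot: [-0.706, 0.04, -0.04, 0.706]
contact_force: [-0.1, 0.0, 0.1]
opening: 0.283
```

```bash
python3 pic.py 5 wrist; python3 w.py -47 48 27
```

```text
t 4.5 tray [-45.86789495  49.93419641] 26.814141229378308 open 0.27989066540145846 F [ 0.61 -0.08  0.74]
[ 0.   -0.02 -0.  ] [-1.13 -0.19 -1.93]
```

View pics/wrist5.png

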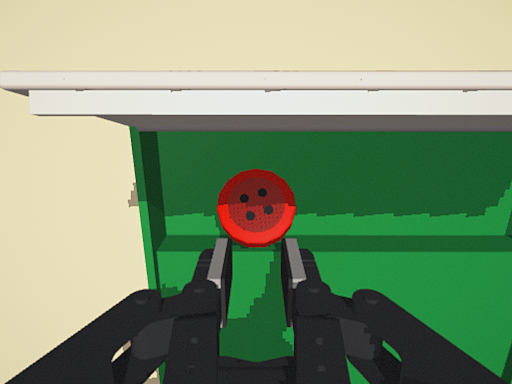

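Run:
```python
from h import *
f=np.load("wrist5.npz");K,R,t,d=f["K"],f["R"],f["t"],f["d"]
for u,v in [(257,178),(257,190),(257,205),(257,222),(257,238),(230,207),(285,207),(350,220),(350,245),(350,265)]:
    p=np.linalg.inv(K)@[u,v,1]*d[v,u]; w=R.T@(p-t); print((u,v),w2t(w).round(1),(w[2]*1e3).round(1))
```

```text
(257, 178) [-45.   85.8] 18.7
(257, 190) [-45.   80.9] 22.4
(257, 205) [-45.   74.9] 26.7
(257, 222) [-45.  68.] 30.7
(257, 238) [-45.  62.] 35.2
(230, 207) [-57.7  74.1] 27.1
(285, 207) [-31.9  74.2] 27.4
(350, 220) [ 5.9 58.2] 5.9
(350, 245) [ 3.2 49.6] 18.5
(350, 265) [ 2.1 41.9] 25.2
```

Depth shows the button tilted about 35° with its rear rim on the step edge. I'll push a little further so it drops in.

Request:
{"fn": "step_arm", "kwargs": {
  "rows": [
    [[0,0,0],[0,0,4],0.72],
    [[0,0,0],[0,0,8],0.72],
    [[0,0,0],[0,0,11],0.72],
    [[0,0,0],[0,0,11],0.72]
  ]
}}

```text
time: 4.83
eef_pos: [0.5067, 0.0092, 0.0268]
tcp_rot: [-0.706, 0.04, -0.04, 0.706]
contact_force: [0.2, -0.0, -0.0]
opening: 0.278
```

```bash
python3 pic.py 6 wrist; python3 w.py -47 48 27;  python3 - <<'E'
from h import *
f=np.load("wrist6.npz");K,R,t,d=f["K"],f["R"],f["t"],f["d"]
m=masks(f["p"])
v,u=np.nonzero(m["red"]); P=(np.c_[u,v,np.ones(len(u))]@np.linalg.inv(K).T)*d[v,u][:,None]; W=(P-t)@R
y=np.array([w2t(w) for w in W]);print(len(u),u.min(),u.max(),v.min(),v.max());
for lo in range(int(y[:,1].min()),int(y[:,1].max()),5):
    s=(y[:,1]>=lo)&(y[:,1]<lo+5); print(lo, (1e3*np.median(W[s,2])).round(1) if s.any() else None)
E
```

```text
t 4.8833 tray [-45.84386623  61.00391861] 26.824236691564398 open 0.27923251593488413 F [-0.25  0.48 -0.15]
[-0.   -0.02 -0.  ] [ -1.15  -0.18 -13.  ]
4411 217 295 169 246
61 27.7
66 33.8
71 32.8
76 30.2
81 27.0
86 24.0
91 20.8
96 17.9
101 None
106 None
111 None
116 None
121 None
126 None
131 None
136 169.9
```

View pics/wrist6.png

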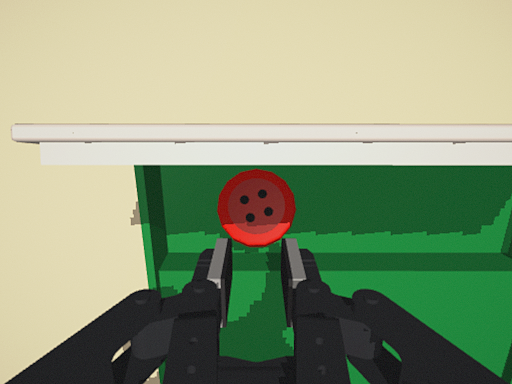

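The button now leans on the fingertips, with its front on the floor. I'll nudge it forward slightly, then back away so it falls flat.

Request:
{"fn": "step_arm", "kwargs": {
  "rows": [
    [[0,0,0],[0,0,4],0.72],
    [[0,0,0],[0,0,6],0.72],
    [[0,0,0],[0,0,6],0.72],
    [[0,0,0],[0,0,-20],0.72],
    [[0,0,0],[0,-10,-30],0.72],
    [[0,0,0],[0,-10,-30],0.72]
  ]
}}

```text
time: 5.38
eef_pos: [0.5045, -0.0229, 0.0387]
tcp_rot: [0.706, -0.04, 0.042, -0.706]
contact_force: [1.1, 0.0, -0.2]
opening: 0.28
```

```bash
cat > dep.py <<'E'
from h import *
import sys
f=np.load(f"wrist{sys.argv[1]}.npz");K,R,t,d=f["K"],f["R"],f["t"],f["d"]
m=masks(f["p"])
v,u=np.nonzero(m["red"]); P=(np.c_[u,v,np.ones(len(u))]@np.linalg.inv(K).T)*d[v,u][:,None]; W=(P-t)@R
y=np.array([w2t(w) for w in W]);print(len(u),u.min(),u.max(),v.min(),v.max());
for lo in range(int(y[:,1].min()),int(y[:,1].max()),5):
    s=(y[:,1]>=lo)&(y[:,1]<lo+5)
    if s.sum()>5: print(lo, (1e3*np.median(W[s,2])).round(1))
E
python3 pic.py 7 wrist; python3 w.py -47 48 27;  python3 dep.py 7
```

```text
t 5.4333 tray [-44.58589042  29.91614962] 38.28708848986224 open 0.2807691533069373 F [ 0.5  -0.33 -0.07]
[ 0.   -0.18  0.17] [-2.5  11.28 18.08]
4021 217 290 93 167
64 16.2
69 17.1
74 17.2
79 17.2
84 17.3
89 17.3
94 17.2
99 17.1
104 16.6
```

View pics/wrist7.png

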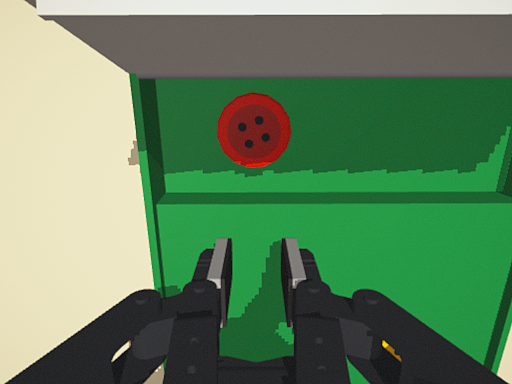

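Red lies flat in the trough, its top at z≈17 mm, at (254,130). Next I'll shut the fingers, rise, and cross over to the outer side of the lid.

Request:
{"fn": "step_arm", "kwargs": {
  "rows": [
    [[0,0,0],[0,-40,0],1],
    [[0,0,0],[0,-80,0],1],
    [[0,0,0],[10,-112,10],1],
    [[0,0,0],[44,-112,150],1],
    [[0,0,0],[44,-112,150],1],
    [[0,0,0],[44,-112,150],1],
    [[0,0,0],[44,-112,150],1],
    [[0,0,0],[44,-112,150],1],
    [[0,0,0],[44,-112,150],1]
  ]
}}

```text
time: 6.18
eef_pos: [0.5636, 0.1243, 0.1487]
tcp_rot: [0.706, -0.039, 0.039, -0.706]
contact_force: [-0.0, 0.2, 0.1]
opening: 0.004
```

```bash
python3 pic.py 8 scene wrist; python3 w.py 0 180 75
```

```text
t 6.2833 tray [ -2.24570058 180.30673737] 148.56546474773123 open 0.005444701472140625 F [ 0.7  -0.57  0.32]
[ 0.02 -0.05 -0.05] [ 2.31 73.56 -0.28]
```

View pics/scene8.png

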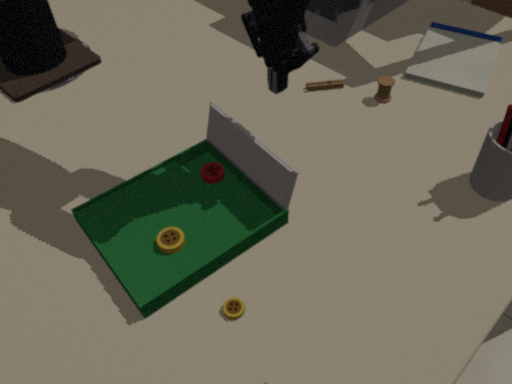

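Request:
{"fn": "step_arm", "kwargs": {
  "rows": [
    [[0,0,0],[2,36,0],1],
    [[0,0,0],[2,72,0],1],
    [[0,0,0],[2,72,0],1],
    [[0,0,0],[2,72,-10],1],
    [[0,0,0],[2,72,-20],1],
    [[0,0,0],[2,72,-28],1],
    [[0,0,0],[2,72,-36],1],
    [[0,0,0],[2,72,-44],1],
    [[0,0,0],[2,72,-52],1],
    [[0,0,0],[2,72,-52],1]
  ]
}}

```text
time: 7.12
eef_pos: [0.5604, 0.0694, 0.0777]
tcp_rot: [0.706, -0.04, 0.041, -0.706]
contact_force: [0.2, 0.1, 0.9]
opening: -0.001
```

```bash
python3 pic.py 9 scene; python3 w.py 0 106 76
```

```text
t 7.1667 tray [  0.52357004 127.76451068] 77.39138424073828 open -0.0007566557068128824 F [ 0.16 -0.59  0.75]
[ 0.   -0.12  0.05] [ -0.48   1.39 -21.77]
```

View pics/scene9.png

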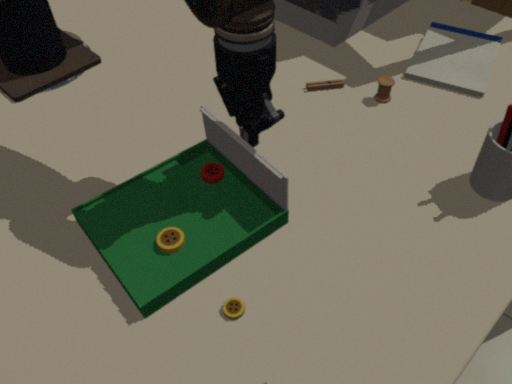

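Request:
{"fn": "step_arm", "kwargs": {
  "rows": [
    [[0,0,0],[0,0,-8],1],
    [[0,0,0],[0,0,-15],1],
    [[0,0,0],[0,0,-22],1],
    [[0,0,0],[0,3,-28],1],
    [[0,0,0],[0,6,-33],1],
    [[0,0,0],[0,9,-37],1],
    [[0,0,0],[0,9,-37],1]
  ]
}}

```text
time: 7.75
eef_pos: [0.5552, 0.0334, 0.0668]
tcp_rot: [0.706, -0.041, 0.04, -0.706]
contact_force: [0.2, 0.4, 0.2]
opening: 0.001
```

```bash
python3 pic.py 10 scene; python3 w.py 0 82 54
```

```text
t 7.8 tray [-0.26973116 91.16952853] 67.0906397376342 open 0.0006348950927986817 F [-0.2  -0.54  0.64]
[ 0.01 -0.08 -0.09] [ 0.3  13.09 -9.17]
```

View pics/scene10.png

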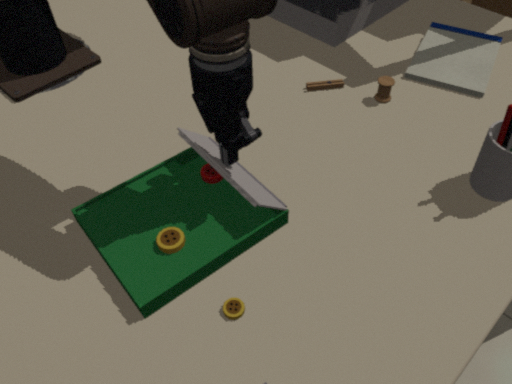

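The lid is past upright at roughly 45°. I'll carry on along the arc downwards.

Request:
{"fn": "step_arm", "kwargs": {
  "rows": [
    [[0,0,0],[0,7,-5],1],
    [[0,0,0],[0,13,-9],1],
    [[0,0,0],[0,19,-11],1],
    [[0,0,0],[0,25,-13],1],
    [[0,0,0],[0,29,-14],1],
    [[0,0,0],[0,32,-14],1],
    [[0,0,0],[0,32,-14],1]
  ]
}}

```text
time: 8.38
eef_pos: [0.5535, 0.0204, 0.0347]
tcp_rot: [-0.706, 0.041, -0.039, 0.706]
contact_force: [0.4, 0.0, -0.7]
opening: 0.004
```

```bash
python3 pic.py 11 scene; python3 w.py 0 77 34
```

```text
t 8.4333 tray [-0.28219894 77.73135784] 35.20907425202979 open -0.006226382278040142 F [ 0.27  0.07 -0.48]
[-0.   -0.04 -0.08] [ 0.28  1.21 -0.73]
```

View pics/scene11.png

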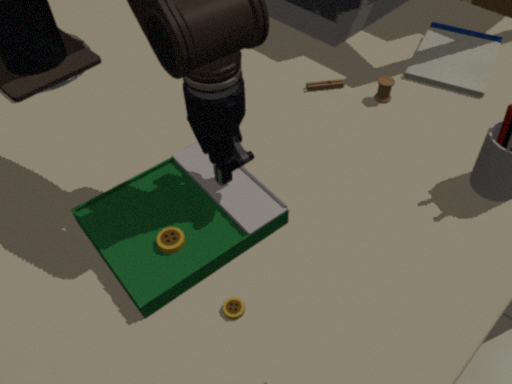

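Request:
{"fn": "step_arm", "kwargs": {
  "rows": [
    [[0,0,0],[0,1,0],1],
    [[0,0,0],[0,2,0],1],
    [[0,0,0],[0,2.5,0],1],
    [[0,0,0],[0,2.5,0],1]
  ]
}}

```text
time: 8.77
eef_pos: [0.5546, 0.0204, 0.034]
tcp_rot: [-0.706, 0.04, -0.04, 0.706]
contact_force: [-1.8, -0.0, 3.6]
opening: 0.001
```

Request:
{"fn": "step_arm", "kwargs": {
  "rows": [
    [[0,0,0],[0,1,0],1],
    [[0,0,0],[0,1.5,0],1],
    [[0,0,0],[0,1.5,0],1]
  ]
}}

```text
time: 9.02
eef_pos: [0.5546, 0.0204, 0.0339]
tcp_rot: [0.706, -0.04, 0.039, -0.706]
contact_force: [-5.5, 0.5, 12.8]
opening: -0.002
```

At 12.8 N the tip height no longer changes, so the lid is on its stop. I'll retreat straight up and to the side, then check.

Request:
{"fn": "step_arm", "kwargs": {
  "rows": [
    [[0,0,0],[0,-20,0],1],
    [[0,0,0],[0,-60,0],1],
    [[0,0,0],[0,-100,0],1],
    [[0,0,0],[0,-130,-30],1],
    [[0,0,0],[0,-130,-70],1],
    [[0,0,0],[0,-130,-100],1],
    [[0,0,0],[0,-130,-100],1],
    [[0,0,0],[0,-130,-100],1]
  ]
}}

```text
time: 9.68
eef_pos: [0.5429, -0.0803, 0.1619]
tcp_rot: [-0.706, 0.041, -0.041, 0.706]
contact_force: [0.2, 0.1, -0.0]
opening: 0.0
```

```bash
python3 pic.py 12 wrist scene; python3 w.py 0 77 34
python3 - <<'E'
from h import *
f=np.load("wrist12.npz");K,R,t,d=f["K"],f["R"],f["t"],f["d"]
v,u=np.mgrid[0:384:2,0:512:2]; v=v.ravel();u=u.ravel()
W=((np.c_[u,v,np.ones(len(u))]@np.linalg.inv(K).T)*d[v,u][:,None]-t)@R
T=np.array([w2t(w) for w in W])
for x in(-80,-45,0,60):
  for y in range(52,120,10):
    s=(abs(T[:,0]-x)<8)&(abs(T[:,1]-y)<3)&(W[:,2]<.1)
    print(x,y,(np.median(W[s,2])*1e3).round(1) if s.any() else None,end=" | ")
  print()
E
```

```text
t 9.7833 tray [ -0.19756362 -21.95981549] 161.30152145975651 open -0.0017947527150440133 F [-0.41  0.97  0.17]
[-0.03 -0.06 -0.04] [  0.19 127.36  98.89]
-80 52 34.1 | -80 62 34.2 | -80 72 34.1 | -80 82 34.2 | -80 92 33.8 | -80 102 34.0 | -80 112 34.7 | 
-45 52 34.1 | -45 62 34.0 | -45 72 34.0 | -45 82 34.0 | -45 92 33.9 | -45 102 34.4 | -45 112 34.5 | 
0 52 34.1 | 0 62 34.1 | 0 72 34.1 | 0 82 33.9 | 0 92 34.0 | 0 102 34.1 | 0 112 34.4 | 
60 52 33.8 | 60 62 34.0 | 60 72 33.8 | 60 82 34.2 | 60 92 34.2 | 60 102 34.0 | 60 112 34.3 |
```

View pics/wrist12.png

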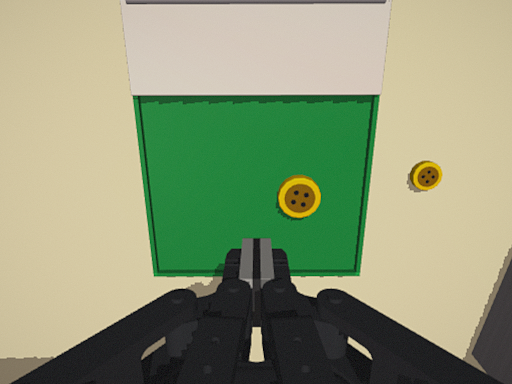

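View pics/scene12.png

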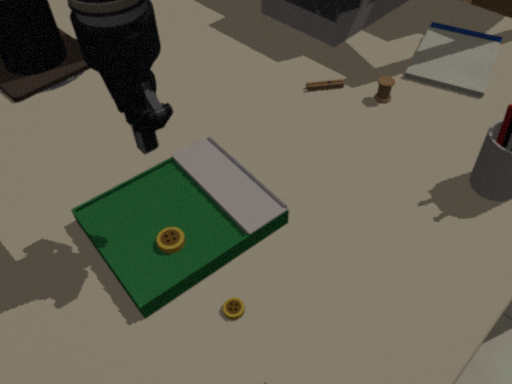

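The lid is level at z≈34 mm all over. The yellow is unmoved in the scene view at (170,240), and nothing touches the robot.

```bash
python3 -c "
from plant import ctrl
print(ctrl.sign_off())"
```

```text
the job is handed in; nothing more can be done
None
```

The red button is in the trough with the white lid fully shut over it, the yellow extra is still on the deck, and the job is handed in at about 9.8 s of the 40 s.

I swept the red along the deck between the part-open fingertips without gripping it. It first tilted at the step edge and leaned on the fingers. A small further push and backing away let it fall flat. I then pushed the lid over from its outer side and pressed it down onto its stop; the highest force I read was about 14 N.

**Last checks:**
- **Red button:** its top was level at about 17 mm before I closed the lid, which matches lying flat on the trough floor. It could not be seen once the lid was shut.
- **Lid:** its top measured about 34 mm (33.8 to 34.7 mm) across its whole area, which is the shut height.
- **Yellow extra:** it sits in the same place in the scene view as at the start. One wrist-camera reading mid-job put it about 4 mm off, but that matches the camera error rather than movement.
- **Robot:** clear of everything.

My first placing of the fingers was about 5 mm off in height and sideways. I corrected that before the main push. My tray frame was also a few millimetres off along y; that had no effect on the result.

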